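Turn round the row of locks for the key machine

ROBOT

A 7-joint arm with a two-finger parallel gripper is mounted at the origin on the work surface. World frame = base frame: x ahead of the robot, y to its left, z up, the work surface at z = 0. Lengths are in m, angles in degrees, forces in N, time in s.
With the tool pointing down it reaches from about 0.4 to 0.9 m from the base axis. Payload 5.5 kg.
Tool frame: the origin (TCP) lies between the finger pads; the fingertips stand bot.tips_ahead ahead of it and the grasp point (between the pads) lies 2 mm behind it (bot.tips_ahead is the distance from the TCP to the fingertips, in m); z points along the fingers, y is the line along which they close (so a half turn about z gives the same grasp; the last joint's range is limited). The gripper opens to 92 mm and grips with 3 to 60 N. Pads are 19 mm wide; open, the fingers measure 130 mm over their backs; the gripper's body (75 mm by 190 mm) begins 47 mm behind the grasp point.
Start: joints at [-55.279, 28.699, -24.465, 88.831, 12.651, 65.22, -12.049], TCP at [0.218, 0.612, 0.244] pointing down, gripper open.
Joint ranges: [-164.97, 164.97], [-17.58, 116.51], [-87.97, 89.64], [11.32, 138.91], [-80.73, 260.73], [10.89, 115.49], [-147.41, 147.41]. Speed limits (degrees/s): [147.25, 147.25, 180, 180, 180, 180, 180].

INTERFACE

Orientations are given as a 3x3 rotation matrix whose columns are the frame's x, y, z axes.
In Python, from cell import bot, capture gives the robot as it stands. The module is installed in compiled form; this text tells all that it offers.
- The arm moves only by the tool jog_arm, never from a script. Its arguments are lists of equal length, an entry for each row: "linear": the shift along the tool's x, y, z normalised to -1 to 1, where 1 is 0.5 m, a list of three; "angular": the turn, a rotation vector about the tool's x, y, z normalised to -1 to 1, where 1 is pi/2 rad, a list of three. A call has 1 to 20 rows; each row is the pose to reach, as a shift and turn from the pose commanded when the call began, along the tool's axes at that moment; what a row does not reach only later rows make up. A row lasts 1/12 s, in which the tool goes at most 41.7 mm and 7.16 degrees, less where a joint would pass 70% of its speed; a pose out of reach is approached as far as the arm can. A call with a number of a shift or a turn outside -1 to 1 is refused whole. A call with a gripper value outside its range is refused whole. "gripper" is the closure, from 0 (fully open) to 1 (shut), set as the call begins (left out, the last holds). The fingers move at their own pace and stop on an object; "newtons" is the grip in N (left out, the last holds). Time passes only in rows, so rows that repeat a pose let the fingers close. It gives the time, the measured TCP pose, the force, the opening and the grip force at its end, in the units of the state.
- bot.observe(): the state, without advancing time (a new reading comes with each control period).
- capture(name): name is "scene" or "top" or "wrist"; returns a dict with "pixels" (420x560x3 uint8, red, green, blue), "range_z" (420x560 float32, m along the optical axis (not along the pixel's ray), 0 where there is no reading), "mtx" (3x3 intrinsics, pixels), "dist" ([k1, k2, p1, p2, k3] as OpenCV has them; the pictures are not rectified), "xyz" and "orientation" of the camera in the world; the wrist camera has in their place "T_tool_cam" (4x4, takes a point from camera to tool coordinates, whose origin is the TCP and whose axes are the flange's). Camera axes: x right, y down, z forward; pixel columns grow to the right and rows downward; lengths in m; the calibration is good to about 2 mm. A picture is of the moment at which its call begins: read the wrist's pose just before it.
- bot.sign_off(): hands the job in; it is judged then, once.
The state is a dict: "time_s": time; "qpos": joint angles; "qvel": joint speeds; "joint_efforts": joint torques, N m; "eef_pos": TCP position; "tcp_rot": TCP orientation; "wrist_force": force on the tool from outside, world axes, zero at the start; "moment": the same for the moment, N m; "gripper_width": opening from 0.0 (shut) to 1.0 (fully open); "finger_force": force on a finger pad.
Only numpy, scipy, OpenCV 4.12 (cv2) and the standard library are available. Lean on these libraries where they do the work, as an engineer would, in place of code of your own. Each camera call takes 0.05 s, during which the arm holds its last target. There are 200 camera calls.

TASK

Move the four lock parts from the aluminium rack with the ring seats into the four pockets of the grey rack, one to a pocket, in reverse order: the part that stood nearest the aluminium rack's steel end plate goes into the pocket farthest from the grey rack's steel end plate, and so on, so that the one that stood farthest ends up nearest. Leave all four standing upright on the pocket floors, let go and still.

Things in the scene. Friction and masses are not known exactly. Their poses are not given: they have to be found in the camera images.
- strip_rack: Source rack, fixed: flat aluminium board 66 x 250 mm, 8 mm thick, on the bench, with four ring seats in a row along its y axis at y = -90, -30, +30, +90 mm (x = 0). An upright steel end plate 5 mm thick, 45 mm high stands across its +y end (y = 127.5 mm). Origin: centre of its underside; z up. Left or right of the robot, turned up to 0.9 rad.
- machine_rack: Target rack, fixed, empty: grey plastic tray 64 x 244 mm, 18 mm high; four open square pockets (56 mm inside, walls and floor 4 mm) in a row along its y axis, centres at y = -90, -30, +30, +90 mm (x = 0). An upright steel end plate 5 mm thick, 45 mm high stands across its +y end (y = 124.5 mm). Origin: centre of its underside; z up. On the other side, turned up to 0.9 rad.
- padlock: Padlock standing on its base: brass body 20 mm (x) x 34 mm (y) x 40 mm high, above it a round steel shackle 8 mm thick reaching 71 mm; about 0.2 kg. Grip the body across x, 20 mm. Origin at the centre of its underside, z up, x and y parallel to the rack's at the start.
- euro_cylinder: Steel profile lock cylinder standing on end, 66 mm high: a round barrel of 17 mm diameter, axis at y = +8 mm, with a flat fin 10 mm thick reaching to y = -16.5 mm (33 mm overall along y); about 0.2 kg. Grip the barrel across x, 17 mm. Origin at the centre of its underside, z up, x and y parallel to the rack's at the start.
- rim_cylinder: Brass round lock cylinder standing on its flange: flange 38 mm diameter, 12 mm thick; above it a plain round barrel of 28 mm diameter up to 54 mm high; about 0.24 kg. Grip the barrel, 28 mm. Origin at the centre of its underside, z up, x and y parallel to the rack's at the start.
- cam_lock: Slender steel cam lock standing on its head: head 32 mm diameter and 10 mm thick, a dark nut 30 mm across up to 18 mm, then a ridged barrel of 20 mm diameter up to 46 mm and a 7 mm square brass tail up to 58 mm; about 0.12 kg. Grip the barrel, 20 mm. Origin at the centre of its underside, z up, x and y parallel to the rack's at the start.
- seat_padlock: Black rubber ring, 56 mm outside, 48 mm inside, 10 mm high, fixed on the strip rack: the seat in which the padlock stands at the start. It stays there when the lock part is gone and so marks that part's original place in the row. Origin at the centre of its underside, on the board (z = 8 mm).
- seat_euro: Black rubber ring, 56 mm outside, 48 mm inside, 10 mm high, fixed on the strip rack: the seat in which the euro cylinder stands at the start. It stays there when the lock part is gone and so marks that part's original place in the row. Origin at the centre of its underside, on the board (z = 8 mm).
- seat_rim: Black rubber ring, 56 mm outside, 48 mm inside, 10 mm high, fixed on the strip rack: the seat in which the rim cylinder stands at the start. It stays there when the lock part is gone and so marks that part's original place in the row. Origin at the centre of its underside, on the board (z = 8 mm).
- seat_cam: Black rubber ring, 56 mm outside, 48 mm inside, 10 mm high, fixed on the strip rack: the seat in which the cam lock stands at the start. It stays there when the lock part is gone and so marks that part's original place in the row. Origin at the centre of its underside, on the board (z = 8 mm).
Not all that is in view belongs to the job. What is shaped like the euro_cylinder but green or purple is not meant. What is shaped like the rim_cylinder but pink is not meant.

How it is judged (in metres and radians):
At the end, for the whole second after the job is handed in: Each part stands in the grey pocket whose place from the end plate is the reverse of its seat's place on the aluminium rack: within 20 mm of the pocket centre along each rack axis, foot within 6 mm of the pocket floor, upright within 0.12 rad, slower than 0.02 m/s and 0.2 rad/s (((y of seat_padlock in the frame of strip_rack between -0.105 and -0.075 m and y of padlock in the frame of machine_rack between 0.07 and 0.11 m) or (y of seat_padlock in the frame of strip_rack between -0.045 and -0.015 m and y of padlock in the frame of machine_rack between 0.01 and 0.05 m) or (y of seat_padlock in the frame of strip_rack between 0.015 and 0.045 m and y of padlock in the frame of machine_rack between -0.05 and -0.01 m) or (y of seat_padlock in the frame of strip_rack between 0.075 and 0.105 m and y of padlock in the frame of machine_rack between -0.11 and -0.07 m)) and x of padlock in the frame of machine_rack between -0.02 and 0.02 m and z of padlock in the frame of machine_rack between -0.002 and 0.01 m and angle between each of padlock, euro_cylinder, rim_cylinder, cam_lock's own z axis and vertical below 0.12 rad and linear speed of each of padlock, euro_cylinder, rim_cylinder, cam_lock below 0.02 m/s and angular speed of each of padlock, euro_cylinder, rim_cylinder, cam_lock below 0.2 rad/s and ((y of seat_euro in the frame of strip_rack between -0.105 and -0.075 m and y of euro_cylinder in the frame of machine_rack between 0.07 and 0.11 m) or (y of seat_euro in the frame of strip_rack between -0.045 and -0.015 m and y of euro_cylinder in the frame of machine_rack between 0.01 and 0.05 m) or (y of seat_euro in the frame of strip_rack between 0.015 and 0.045 m and y of euro_cylinder in the frame of machine_rack between -0.05 and -0.01 m) or (y of seat_euro in the frame of strip_rack between 0.075 and 0.105 m and y of euro_cylinder in the frame of machine_rack between -0.11 and -0.07 m)) and x of euro_cylinder in the frame of machine_rack between -0.02 and 0.02 m and z of euro_cylinder in the frame of machine_rack between -0.002 and 0.01 m and ((y of seat_rim in the frame of strip_rack between -0.105 and -0.075 m and y of rim_cylinder in the frame of machine_rack between 0.07 and 0.11 m) or (y of seat_rim in the frame of strip_rack between -0.045 and -0.015 m and y of rim_cylinder in the frame of machine_rack between 0.01 and 0.05 m) or (y of seat_rim in the frame of strip_rack between 0.015 and 0.045 m and y of rim_cylinder in the frame of machine_rack between -0.05 and -0.01 m) or (y of seat_rim in the frame of strip_rack between 0.075 and 0.105 m and y of rim_cylinder in the frame of machine_rack between -0.11 and -0.07 m)) and x of rim_cylinder in the frame of machine_rack between -0.02 and 0.02 m and z of rim_cylinder in the frame of machine_rack between -0.002 and 0.01 m and ((y of seat_cam in the frame of strip_rack between -0.105 and -0.075 m and y of cam_lock in the frame of machine_rack between 0.07 and 0.11 m) or (y of seat_cam in the frame of strip_rack between -0.045 and -0.015 m and y of cam_lock in the frame of machine_rack between 0.01 and 0.05 m) or (y of seat_cam in the frame of strip_rack between 0.015 and 0.045 m and y of cam_lock in the frame of machine_rack between -0.05 and -0.01 m) or (y of seat_cam in the frame of strip_rack between 0.075 and 0.105 m and y of cam_lock in the frame of machine_rack between -0.11 and -0.07 m)) and x of cam_lock in the frame of machine_rack between -0.02 and 0.02 m and z of cam_lock in the frame of machine_rack between -0.002 and 0.01 m); the robot touches nothing.
It also fails if it takes over 109 s, if anything falls off the work surface, if the arm or the gripper's body presses on something with over 40 N, if the wrist force passes 120 N, or if a joint passes its speed limit or range.

## Working session

There is one attempt and no reset: what is moved stays moved. The work goes in short steps, Python scripts to look and compute and a tool call to move; the robot and the scene stay as the last step left them, time stands still between calls to the robot, and variables do not carry over. Pictures are saved under pics/ and viewed, at most 14 in all, crops included, and the job is handed in when it is done.

Besides the shell and the picture viewer there is one more tool, called after "Request:" as name(argument=value, ...) on one line, values as JSON. jog_arm: Moves the arm, as the interface text tells. Its arguments: {"type":"object","properties":{"linear":{"type":"array","items":{"type":"array","items":{"type":"number","minimum":-1,"maximum":1}}},"angular":{"type":"array","items":{"type":"array","items":{"type":"number","minimum":-1,"maximum":1}}},"gripper":{"type":"number"},"newtons":{"type":"number"}},"required":["linear","angular"]}

```bash
mkdir -p pics; python3 - <<'E'
from cell import bot,capture
import cv2,numpy as np
s=bot.observe();print(s['time_s'],s['eef_pos'],s['tcp_rot'],s['gripper_width'],bot.tips_ahead)
for n in ['top','scene']:
    c=capture(n);np.savez(n+'.npz',**c);cv2.imwrite(f'pics/{n}0.png',c['pixels'][:,:,::-1]);print(n,c['mtx'],c['dist'],c['xyz'],c['orientation'])
E
```

```text
0.0 [0.21828866 0.61151467 0.24266651] [[-9.41832545e-01  3.36081712e-01 -7.35075690e-04]
 [ 3.36082509e-01  9.41830697e-01 -1.86684601e-03]
 [ 6.49040462e-05 -2.00530241e-03 -9.99997987e-01]] 1.0025263306825722 0.017
top [[466.82111963   0.         275.54967714]
 [  0.         466.82111963 205.93489658]
 [  0.           0.           1.        ]] [-0.0235936  0.         0.         0.         0.       ] [0.40285352 0.0377843  0.90143416] [[ 0.03718391 -0.97730711  0.20853819]
 [-0.99930476 -0.03693174  0.00510414]
 [ 0.00271336 -0.20858299 -0.97800091]]
scene [[385.04543669   0.         281.50158562]
 [  0.         385.04543669 202.64672049]
 [  0.           0.           1.        ]] [-0.04143212  0.          0.          0.          0.        ] [0.94511303 0.67532883 0.50091437] [[-0.86398716  0.29192183 -0.41025338]
 [ 0.5031437   0.4693092  -0.72566886]
 [-0.01930289 -0.83338498 -0.55235575]]
```

View pics/top0.png

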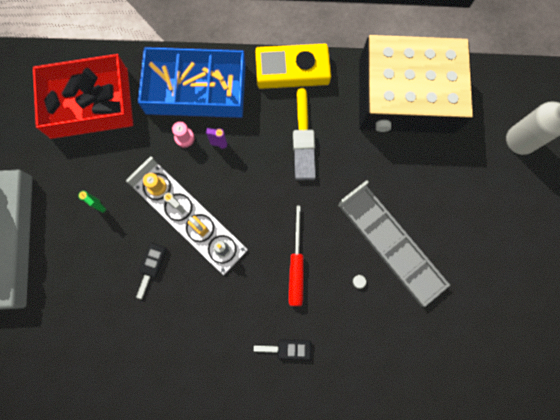

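View pics/scene0.png

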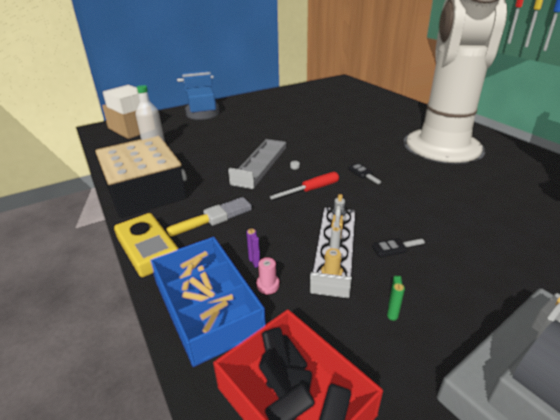

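The top view shows the aluminium rack at the left, from (140,170) to (235,260), with its end plate at the upper left. The grey rack is at the right, from (350,190) to (440,295), with its plate at the upper left (353,192).

Candidates:
- **Round barrels:** brass at (155,183) stands in a seat, so it is the rim cylinder. Pink at (182,133) is a decoy.
- **Euro shapes:** purple at (217,137) and green at (92,202) are decoys. The steel one in the rack is the real part.

I will measure both racks and enlarge the row.

```bash
cat > h.py <<'E'
import numpy as np,cv2
def world(c):
    h,w=c['range_z'].shape
    u,v=np.meshgrid(np.arange(w,dtype=float),np.arange(h,dtype=float))
    n=cv2.undistortPoints(np.stack([u,v],-1).reshape(-1,1,2),c['mtx'],c['dist']).reshape(h,w,2)
    d=np.dstack([n,np.ones((h,w))])@c['orientation'].T
    return d, d*c['range_z'][...,None]+c['xyz']
def onplane(c,d,z): return c['xyz']+d*((z-c['xyz'][2])/d[...,2])[...,None]
E
python3 - <<'E'
from h import *
c=dict(np.load('top.npz'));d,P=world(c)
im=c['pixels'][:,:,::-1].copy();hsv=cv2.cvtColor(im,cv2.COLOR_BGR2HSV)
for nm,roi,lo,hi,zp in [('src',(115,145,260,285),(0,0,90),(180,60,255),.008),('dst',(325,170,460,320),(0,0,60),(180,60,255),.018)]:
    x0,y0,x1,y1=roi
    m=np.zeros(im.shape[:2],np.uint8);m[y0:y1,x0:x1]=cv2.inRange(hsv,lo,hi)[y0:y1,x0:x1]
    z=P[...,2]; 
    tall=(m>0)&(z>zp+.012)
    flat=(m>0)&(abs(z-zp)<.006)
    Q=onplane(c,d,zp)[flat][:,:2].astype(np.float32)
    n,l,st,_=cv2.connectedComponentsWithStats(flat.astype(np.uint8)); 
    Qb=onplane(c,d,zp)[np.isin(l,[i for i in range(1,n) if st[i,4]>25])][:,:2].astype(np.float32)
    r=cv2.minAreaRect(Qb);b=cv2.boxPoints(r)
    print(nm,'rect',r,'z med',np.median(z[flat]),'\n',b)
    # depth cloud of all nonzero above board, 
    R=np.array(r[0]);e=b-R
    T=P[tall];print('tall',len(T),T[:,2].max())
x0,y0,x1,y1=115,145,260,285
cv2.imwrite('pics/crop1.png',cv2.resize(im[y0:y1,x0:x1],None,fx=4,fy=4,interpolation=cv2.INTER_CUBIC))
E
```

```text
src rect ((0.5204228162765503, 0.2492620050907135), (0.2547621726989746, 0.1872940957546234), 48.73851013183594) z med 0.008301530325562578 
 [[0.36602023 0.2152686 ]
 [0.5068106  0.09174877]
 [0.67482543 0.2832554 ]
 [0.534035   0.40677524]]
tall 650 0.9014341551519279
dst rect ((0.5031188726425171, -0.1567109078168869), (0.2491588145494461, 0.1392671912908554), 40.19647216796875) z med 0.017214119855272936 
 [[ 0.3630184  -0.18392715]
 [ 0.4529029  -0.29030442]
 [ 0.64321935 -0.12949467]
 [ 0.55333483 -0.02311739]]
tall 129 0.9014341551519279
```

View pics/crop1.png

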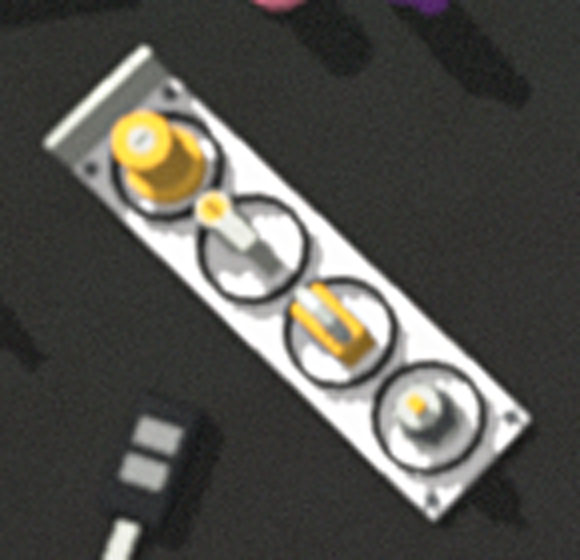

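The crop shows the row from the plate outward:
1. Brass rim cylinder, (140,140).
2. Steel euro cylinder with a brass plug face, (212,208).
3. Padlock, (325,315).
4. Cam lock with a brass tail, (418,405).

None of them is green, purple or pink, so these are the four parts. The rectangle fit picked up stray pixels, so I will refit it.

```bash
python3 - <<'E'
from h import *
c=dict(np.load('top.npz'));d,P=world(c)
im=c['pixels'][:,:,::-1].copy();hsv=cv2.cvtColor(im,cv2.COLOR_BGR2HSV)
z=P[...,2]
for nm,roi,lo,hi,zp,L in [('src',(115,150,260,285),(0,0,110),(180,60,255),.008,(.066,.25)),('dst',(325,170,460,320),(0,0,70),(180,60,255),.018,(.064,.244))]:
    x0,y0,x1,y1=roi
    m=np.zeros(im.shape[:2],np.uint8);m[y0:y1,x0:x1]=cv2.inRange(hsv,lo,hi)[y0:y1,x0:x1]
    m[(z<zp-.005)|(z>zp+.005)]=0
    n,l,st,_=cv2.connectedComponentsWithStats(cv2.dilate(m,np.ones((5,5))))
    k=1+st[1:,4].argmax(); f=(l==k)&(m>0)
    Q=onplane(c,d,zp)[f][:,:2].astype(np.float32)
    r=cv2.minAreaRect(Q);print(nm,f.sum(),r,'\n',cv2.boxPoints(r))
    # end plate
    S=np.zeros_like(m,bool);S[y0-10:y1,x0:x1]=1
    C=np.array(r[0]);
    t=S&(z>.03)&(z<.09);T=P[t]
    for i in range(0): pass
    a=np.array(cv2.boxPoints(r));e=[a[1]-a[0],a[2]-a[1]];e=max(e,key=np.linalg.norm);e=e/np.linalg.norm(e)
    if e[0]<0:e=-e
    s=(T[:,:2]-C)@e;pl=T[(s>.115)&(s<.14)&(abs((T[:,:2]-C)@[-e[1],e[0]])<.05)]
    print('axis',e,'yaw',np.degrees(np.arctan2(-e[0],e[1])),'plate n',len(pl),((pl[:,:2]-C)@e).mean(),((pl[:,:2]-C)@[-e[1],e[0]]).min(),((pl[:,:2]-C)@[-e[1],e[0]]).max(),pl[:,2].max())
    if nm=='src':
        for k in (.09,.03,-.03,-.09):
            g=t&(z>.02)&(abs((P[...,:2]-C)@e-k)<.028)&(abs((P[...,:2]-C)@[-e[1],e[0]])<.03)
            top=g&(z>z[g].max()-.006)
            q=P[g]-np.r_[C,0];w=P[top]-np.r_[C,0];ax=np.array([-e[1],e[0]])
            print(k,'n',g.sum(),'zmax',z[g].max(),'top centre along',(w[:,:2]@e).mean(),'across',(w[:,:2]@ax).mean())
E
```

```text
src 2397 ((0.5650802254676819, 0.21033728122711182), (0.2538861036300659, 0.0688985139131546), 48.505855560302734) 
 [[0.4551716  0.1380781 ]
 [0.50677824 0.09242982]
 [0.67498887 0.28259647]
 [0.6233822  0.32824475]]
axis [0.6625436 0.7490234] yaw -41.49415 plate n 177 0.12507628733607074 -0.030049100586567193 0.03357344320808679 0.04783022949308713
0.09 n 245 zmax 0.0667617731694472 top centre along 0.08950847336664716 across 0.0010235323472797622
0.03 n 174 zmax 0.07782975800908021 top centre along 0.029722094588451296 across 0.0006269297284567507
-0.03 n 219 zmax 0.0808152005465671 top centre along -0.03075712975612736 across -0.0003065180925083945
-0.09 n 120 zmax 0.0683585315227927 top centre along -0.09060652956383378 across -0.0003630489606814287
dst 1034 ((0.5267812013626099, -0.18471503257751465), (0.2491588145494461, 0.06594222784042358), 40.19647216796875) 
 [[ 0.41034305 -0.2399354 ]
 [ 0.4529029  -0.29030442]
 [ 0.64321935 -0.12949467]
 [ 0.6006595  -0.07912564]]
axis [0.76383585 0.6454106 ] yaw -49.80353 plate n 110 0.12252010818939439 -0.03231401458660356 0.031540318908227165 0.04843669781706139
```

```bash
cat > plan.py <<'E'
import sys,numpy as np
from scipy.spatial.transform import Rotation as Ro
from cell import bot
S=np.array([.5651,.2103]);se=np.array([.66254,.74902]);D=np.array([.5256,-.1857]);de=np.array([.76384,.64541])
def src(k): return (*(S+k*se),-41.5)
def dst(k): return (*(D+k*de),-49.8)
def go(*T):
    s=bot.observe();p=np.array(s['eef_pos']);R=np.array(s['tcp_rot'])
    print('t',round(s['time_s'],2),p.round(4),'w',round(s['gripper_width'],3),'F',np.round(s['wrist_force'],1),'q7',np.round(s['qpos'][6],1),'yaw',np.degrees(np.arctan2(R[1,1],R[0,1])).round(2))
    for (x,y,a),z in T:
        c,n=np.cos(np.radians(a)),np.sin(np.radians(a))
        G=np.array([[-n,c,0],[c,n,0],[0,0,-1.]])
        l=R.T@(np.array([x,y,z])-p)/.5; r=Ro.from_matrix(R.T@G).as_rotvec()/(np.pi/2)
        print('lin',l.round(4),'ang',r.round(4),'dist',np.linalg.norm(l*.5).round(3))
E
python3 -c "
from plan import *
go((src(.09),.2),(src(.09),.047))"
```

```text
t 0.1 [0.2183 0.6116 0.2428] w 1.004 F [-0.2  0.2 -1. ] q7 -12.1 yaw 70.36
lin [-0.9899 -0.3556  0.0862] ang [-7.0000e-04  1.0000e-03  1.2429e+00] dist 0.528
lin [-0.9899 -0.3551  0.3922] ang [-7.0000e-04  1.0000e-03  1.2429e+00] dist 0.561
```

Request:
jog_arm(linear=[[-0.99, -0.356, 0.086], [-0.99, -0.356, 0.086], [-0.99, -0.356, 0.086], [-0.99, -0.356, 0.086], [-0.99, -0.356, 0.086], [-0.99, -0.356, 0.086], [-0.99, -0.356, 0.086], [-0.99, -0.356, 0.086], [-0.99, -0.356, 0.086], [-0.99, -0.356, 0.086], [-0.99, -0.356, 0.086], [-0.99, -0.356, 0.086], [-0.99, -0.356, 0.086], [-0.99, -0.356, 0.086], [-0.99, -0.356, 0.086], [-0.99, -0.356, 0.086]], angular=[[0, 0, 0.95], [0, 0, 0.95], [0, 0, 0.95], [0, 0, 0.95], [0, 0, 0.95], [0, 0, 0.95], [0, 0, 0.95], [0, 0, 0.95], [0, 0, 0.95], [0, 0, 0.95], [0, 0, 0.95], [0, 0, 0.95], [0, 0, 0.95], [0, 0, 0.95], [0, 0, 0.95], [0, 0, 0.95]], gripper=0.2)

```text
time_s: 1.43
eef_pos: [0.6238, 0.2789, 0.2]
tcp_rot: [[0.26, 0.965, -0.002], [0.965, -0.26, 0.0], [-0.0, -0.002, -1.0]]
wrist_force: [0.5, 0.5, -0.1]
gripper_width: 0.803
finger_force: 0.0
```

```bash
python3 -c "
from plan import *
go((src(.09),.12),(src(.09),.047))"
```

```text
t 1.43 [0.6238 0.2789 0.2   ] w 0.803 F [ 0.5  0.5 -0.1] q7 -41.1 yaw -15.1
lin [-0.0018  0.0026  0.16  ] ang [-0.0012  0.0003  0.2933] dist 0.08
lin [-0.0018  0.0029  0.306 ] ang [-0.0012  0.0003  0.2933] dist 0.153
```

Request:
jog_arm(linear=[[-0.002, 0.003, 0.05], [-0.002, 0.003, 0.1], [-0.002, 0.003, 0.14], [-0.002, 0.003, 0.17], [-0.002, 0.003, 0.2], [-0.002, 0.003, 0.23], [-0.002, 0.003, 0.26], [-0.002, 0.003, 0.28], [-0.002, 0.003, 0.295], [-0.002, 0.003, 0.306], [-0.002, 0.003, 0.306]], angular=[[0, 0, 0.293], [0, 0, 0.293], [0, 0, 0.293], [0, 0, 0.293], [0, 0, 0.293], [0, 0, 0.293], [0, 0, 0.293], [0, 0, 0.293], [0, 0, 0.293], [0, 0, 0.293], [0, 0, 0.293]])

```text
time_s: 2.35
eef_pos: [0.6254, 0.2766, 0.0465]
tcp_rot: [[0.663, 0.749, -0.002], [0.749, -0.663, -0.001], [-0.001, -0.001, -1.0]]
wrist_force: [-0.1, -0.0, -0.3]
gripper_width: 0.799
finger_force: 0.0
```

Request:
jog_arm(linear=[[0, 0, 0], [0, 0, 0], [0, 0, 0], [0, 0, 0], [0, 0, 0], [0, 0, 0], [0, 0, 0], [0, 0, 0], [0, 0, 0], [0, 0, 0], [0, 0, 0], [0, 0, 0]], angular=[[0, 0, 0], [0, 0, 0], [0, 0, 0], [0, 0, 0], [0, 0, 0], [0, 0, 0], [0, 0, 0], [0, 0, 0], [0, 0, 0], [0, 0, 0], [0, 0, 0], [0, 0, 0]], gripper=1, newtons=25)

```text
time_s: 3.35
eef_pos: [0.6256, 0.2776, 0.0479]
tcp_rot: [[0.662, 0.749, -0.001], [0.749, -0.662, 0.001], [0.0, -0.001, -1.0]]
wrist_force: [-2.3, 2.4, 4.1]
gripper_width: 0.3
finger_force: 25.0
```

```bash
python3 -c "
from plan import *
go((src(.09),.2),(dst(-.09),.2),(dst(-.09),.044))"
```

```text
t 3.35 [0.6256 0.2776 0.0479] w 0.3 F [-2.3  2.4  4.1] q7 -63.6 yaw -41.48
lin [-0.0009 -0.0017 -0.3042] ang [-0.0006 -0.0001  0.0003] dist 0.152
lin [-1.0047  0.4376 -0.3047] ang [-0.0006 -0.0001  0.0925] dist 0.569
lin [-1.0047  0.4379  0.0073] ang [-0.0006 -0.0001  0.0925] dist 0.548
```

Request:
jog_arm(linear=[[0, 0, -0.03], [0, 0, -0.09], [0, 0, -0.16], [0, 0, -0.23], [0, 0, -0.28], [-0.05, 0.02, -0.3], [-0.12, 0.05, -0.3], [-0.2, 0.09, -0.3], [-0.28, 0.12, -0.3], [-0.36, 0.16, -0.3], [-0.44, 0.19, -0.3], [-0.52, 0.23, -0.3], [-0.6, 0.26, -0.3], [-0.68, 0.3, -0.3], [-0.76, 0.33, -0.3], [-0.84, 0.365, -0.3], [-0.91, 0.395, -0.3], [-0.96, 0.42, -0.3], [-0.99, 0.435, -0.3], [-1, 0.437, -0.3]], angular=[[0, 0, 0], [0, 0, 0], [0, 0, 0], [0, 0, 0], [0, 0, 0], [0, 0, 0], [0, 0, 0.01], [0, 0, 0.02], [0, 0, 0.03], [0, 0, 0.04], [0, 0, 0.05], [0, 0, 0.06], [0, 0, 0.07], [0, 0, 0.08], [0, 0, 0.09], [0, 0, 0.0925], [0, 0, 0.0925], [0, 0, 0.0925], [0, 0, 0.0925], [0, 0, 0.0925]])

```text
time_s: 5.02
eef_pos: [0.4558, -0.2489, 0.1987]
tcp_rot: [[0.77, 0.638, 0.001], [0.638, -0.77, -0.004], [-0.002, 0.003, -1.0]]
wrist_force: [0.3, 0.2, -2.0]
gripper_width: 0.297
finger_force: 25.0
```

```bash
python3 -c "
from plan import *
go((dst(-.09),.06),(dst(-.09),.044))
from cell import capture;import cv2
cv2.imwrite('pics/s1.png',capture('top')['pixels'][140:320,300:480,::-1].repeat(3,0).repeat(3,1))"
```

```text
t 5.02 [ 0.4558 -0.2489  0.1987] w 0.297 F [ 0.3  0.2 -2. ] q7 -18.1 yaw -50.34
lin [ 0.0086 -0.0074  0.2774] ang [ 0.002   0.0012 -0.006 ] dist 0.139
lin [ 0.0087 -0.0075  0.3094] ang [ 0.002   0.0012 -0.006 ] dist 0.155
```

View pics/s1.png

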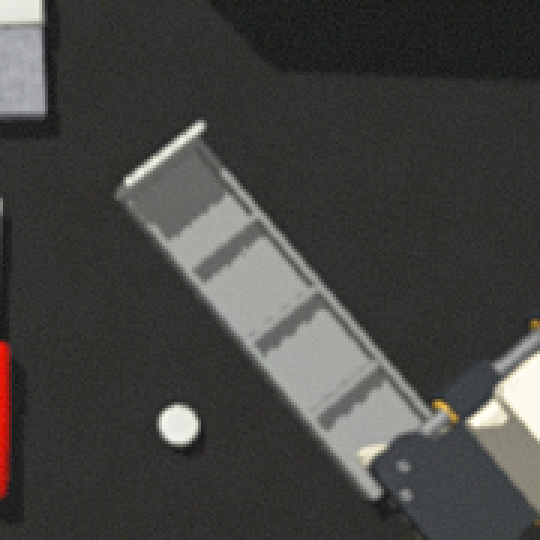

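The view shows the four pockets. The plate is at (160,155) and the gripper is over the far pocket at (390,460). I will read the settled pose before lowering.

```bash
python3 -c "
from plan import *
from cell import capture
for i in range(3): capture('top')
go((dst(-.09),.06),(dst(-.09),.044))"
```

```text
t 5.22 [ 0.4586 -0.2413  0.1978] w 0.301 F [-0.3  0.9 -2.1] q7 -18.3 yaw -49.78
lin [-0.006   0.0016  0.2756] ang [-0.0002 -0.0004  0.0002] dist 0.138
lin [-0.0061  0.0016  0.3076] ang [-0.0002 -0.0004  0.0002] dist 0.154
```

Request:
jog_arm(linear=[[-0.005, 0.001, 0.04], [-0.005, 0.001, 0.1], [-0.005, 0.001, 0.16], [-0.005, 0.001, 0.21], [-0.005, 0.001, 0.25], [-0.005, 0.001, 0.27], [-0.005, 0.001, 0.285], [-0.005, 0.001, 0.295], [-0.005, 0.001, 0.302], [-0.005, 0.001, 0.307], [-0.005, 0.001, 0.307], [-0.005, 0.001, 0.307]], angular=[[0, 0, 0], [0, 0, 0], [0, 0, 0], [0, 0, 0], [0, 0, 0], [0, 0, 0], [0, 0, 0], [0, 0, 0], [0, 0, 0], [0, 0, 0], [0, 0, 0], [0, 0, 0]])

```text
time_s: 6.22
eef_pos: [0.4572, -0.2446, 0.0449]
tcp_rot: [[0.764, 0.645, 0.001], [0.645, -0.764, -0.0], [0.001, 0.001, -1.0]]
wrist_force: [-0.1, -0.3, -2.5]
gripper_width: 0.298
finger_force: 25.0
```

Request:
jog_arm(linear=[[0, 0, 0], [0, 0, 0], [0, 0, 0], [0, 0, 0], [0, 0, 0], [0, 0, 0], [0, 0, 0], [0, 0, 0]], angular=[[0, 0, 0], [0, 0, 0], [0, 0, 0], [0, 0, 0], [0, 0, 0], [0, 0, 0], [0, 0, 0], [0, 0, 0]], gripper=0.3)

```text
time_s: 6.88
eef_pos: [0.4567, -0.2444, 0.0442]
tcp_rot: [[0.764, 0.645, -0.0], [0.645, -0.764, 0.0], [0.0, -0.0, -1.0]]
wrist_force: [-0.6, -0.1, -0.2]
gripper_width: 0.699
finger_force: 0.0
```

```bash
python3 -c "
from plan import *
go((dst(-.09),.2),(src(.038),.2),(src(.038),.055))"
```

```text
t 6.88 [ 0.4567 -0.2444  0.0442] w 0.699 F [-0.6 -0.1 -0.2] q7 -12.1 yaw -49.83
lin [ 0.001  -0.0007 -0.3116] ang [-0.     -0.     -0.0004] dist 0.156
lin [ 0.8274 -0.5661 -0.3115] ang [-0.     -0.     -0.0926] dist 0.525
lin [ 0.8274 -0.5661 -0.0215] ang [-0.     -0.     -0.0926] dist 0.501
```

Request:
jog_arm(linear=[[0, 0, -0.05], [0, 0, -0.12], [0, 0, -0.19], [0, 0, -0.26], [0.05, -0.03, -0.31], [0.12, -0.08, -0.31], [0.19, -0.13, -0.31], [0.26, -0.18, -0.31], [0.33, -0.225, -0.31], [0.4, -0.27, -0.31], [0.47, -0.32, -0.31], [0.54, -0.37, -0.31], [0.61, -0.42, -0.31], [0.68, -0.465, -0.31], [0.74, -0.51, -0.31], [0.79, -0.54, -0.31], [0.815, -0.56, -0.31], [0.827, -0.566, -0.31], [0.827, -0.566, -0.31], [0.827, -0.566, -0.31]], angular=[[0, 0, 0], [0, 0, 0], [0, 0, 0], [0, 0, 0], [0, 0, 0], [0, 0, -0.01], [0, 0, -0.02], [0, 0, -0.03], [0, 0, -0.04], [0, 0, -0.05], [0, 0, -0.06], [0, 0, -0.07], [0, 0, -0.08], [0, 0, -0.0926], [0, 0, -0.0926], [0, 0, -0.0926], [0, 0, -0.0926], [0, 0, -0.0926], [0, 0, -0.0926], [0, 0, -0.0926]])

```text
time_s: 8.55
eef_pos: [0.5901, 0.2362, 0.1989]
tcp_rot: [[0.664, 0.748, -0.001], [0.748, -0.664, -0.002], [-0.002, 0.001, -1.0]]
wrist_force: [-0.1, -0.3, -0.0]
gripper_width: 0.699
finger_force: 0.0
```

```bash
python3 - <<'E'
from plan import *
from cell import capture;import cv2
from h import *
s=bot.observe();c=capture('wrist');cv2.imwrite('pics/w1.png',c['pixels'][:,:,::-1])
T=np.eye(4);T[:3,:3]=s['tcp_rot'];T[:3,3]=s['eef_pos'];M=T@c['T_tool_cam'];c['orientation']=M[:3,:3];c['xyz']=M[:3,3]
d,P=world(c);ax=np.array([-se[1],se[0]])
ok=c['range_z']>0
for k,z0,z1 in ((.03,.068,.08),(-.03,.042,.052),(-.03,.07,.085),(-.09,.06,.07)):
    a=(P[...,:2]-S)@se;b=(P[...,:2]-S)@ax
    g=ok&(abs(a-k)<.03)&(abs(b)<.03)&(P[...,2]>z0)&(P[...,2]<z1)
    print(k,z0,g.sum(),*( (a[g].min(),a[g].max(),b[g].min(),b[g].max(),P[...,2][g].max()) if g.any() else ()))
go((src(.038),.055))
E
```

```text
0.03 0.068 454 0.013481531889648663 0.0462297643295687 -0.006516518609830566 0.010185079550484468 0.07728524329126074
-0.03 0.042 210 -0.02826901315707184 -0.012870599433918006 -0.008299868585389055 0.011051288134088049 0.05194700430790261
-0.03 0.07 10 -0.0178926903099863 -0.015849457209847737 -0.0008190283600155813 0.0031122307527012578 0.07176555038478882
-0.09 0.06 0
t 8.6 [0.5902 0.2354 0.199 ] w 0.7 F [-0.3  0.1 -0.6] q7 -62.8 yaw -41.67
lin [ 0.0056 -0.0047  0.288 ] ang [ 0.0006  0.0012 -0.0019] dist 0.144
```

View pics/w1.png

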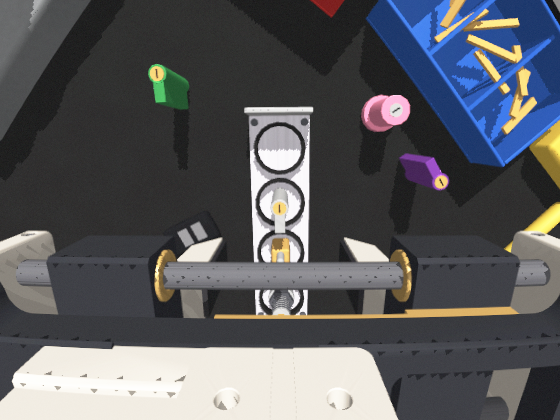

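The wrist view shows the rim seat empty at (280,148), the euro cylinder at (280,208) and the padlock at (281,250). The euro cylinder spans 13.5 to 46.2 mm along the rack, as expected for its seat.

Request:
jog_arm(linear=[[0, 0, 0.03], [0, 0, 0.08], [0, 0, 0.13], [0, 0, 0.17], [0, 0, 0.2], [0, 0, 0.23], [0, 0, 0.25], [0, 0, 0.27], [0, 0, 0.28], [0, 0, 0.29], [0, 0, 0.29], [0, 0, 0.29]], angular=[[0, 0, 0], [0, 0, 0], [0, 0, 0], [0, 0, 0], [0, 0, 0], [0, 0, 0], [0, 0, 0], [0, 0, 0], [0, 0, 0], [0, 0, 0], [0, 0, 0], [0, 0, 0]])

```text
time_s: 9.6
eef_pos: [0.5904, 0.2386, 0.0546]
tcp_rot: [[0.663, 0.749, 0.0], [0.749, -0.663, 0.0], [0.0, 0.0, -1.0]]
wrist_force: [-1.0, 0.2, 0.4]
gripper_width: 0.701
finger_force: 0.0
```

Request:
jog_arm(linear=[[0, 0, 0], [0, 0, 0], [0, 0, 0], [0, 0, 0], [0, 0, 0], [0, 0, 0], [0, 0, 0], [0, 0, 0], [0, 0, 0], [0, 0, 0], [0, 0, 0], [0, 0, 0]], angular=[[0, 0, 0], [0, 0, 0], [0, 0, 0], [0, 0, 0], [0, 0, 0], [0, 0, 0], [0, 0, 0], [0, 0, 0], [0, 0, 0], [0, 0, 0], [0, 0, 0], [0, 0, 0]], gripper=1, newtons=30)

```text
time_s: 10.6
eef_pos: [0.5901, 0.2386, 0.0542]
tcp_rot: [[0.663, 0.749, -0.0], [0.749, -0.663, 0.0], [-0.0, -0.0, -1.0]]
wrist_force: [-0.7, 0.5, 1.7]
gripper_width: 0.178
finger_force: 30.0
```

```bash
python3 -c "
from plan import *
go((src(.038),.2),(dst(-.022),.2),(dst(-.022),.052))"
```

```text
t 10.6 [0.5901 0.2386 0.0542] w 0.178 F [-0.7  0.5  1.7] q7 -61.8 yaw -41.5
lin [ 5.000e-04  1.000e-04 -2.915e-01] ang [-0.0001  0.      0.    ] dist 0.146
lin [-0.7646  0.4593 -0.2916] ang [-0.0001  0.      0.0923] dist 0.469
lin [-0.7646  0.4594  0.0044] ang [-0.0001  0.      0.0923] dist 0.446
```

Request:
jog_arm(linear=[[0, 0, -0.03], [0, 0, -0.09], [0, 0, -0.16], [0, 0, -0.23], [0, 0, -0.28], [-0.05, 0.03, -0.29], [-0.11, 0.065, -0.29], [-0.18, 0.11, -0.29], [-0.25, 0.15, -0.29], [-0.32, 0.19, -0.29], [-0.39, 0.235, -0.29], [-0.46, 0.275, -0.29], [-0.53, 0.32, -0.29], [-0.6, 0.36, -0.29], [-0.66, 0.395, -0.29], [-0.71, 0.425, -0.29], [-0.74, 0.445, -0.29], [-0.765, 0.459, -0.29], [-0.765, 0.459, -0.29], [-0.765, 0.459, -0.29]], angular=[[0, 0, 0], [0, 0, 0], [0, 0, 0], [0, 0, 0], [0, 0, 0], [0, 0, 0], [0, 0, 0.01], [0, 0, 0.02], [0, 0, 0.03], [0, 0, 0.04], [0, 0, 0.05], [0, 0, 0.06], [0, 0, 0.07], [0, 0, 0.08], [0, 0, 0.0923], [0, 0, 0.0923], [0, 0, 0.0923], [0, 0, 0.0923], [0, 0, 0.0923], [0, 0, 0.0923]])

```text
time_s: 12.27
eef_pos: [0.508, -0.2005, 0.1989]
tcp_rot: [[0.765, 0.644, -0.001], [0.644, -0.765, 0.0], [-0.0, -0.001, -1.0]]
wrist_force: [0.4, 1.2, -1.6]
gripper_width: 0.178
finger_force: 30.0
```

Request:
jog_arm(linear=[[0, 0, 0], [0, 0, 0.03], [0, 0, 0.08], [0, 0, 0.13], [0, 0, 0.18], [0, 0, 0.22], [0, 0, 0.245], [0, 0, 0.265], [0, 0, 0.28], [0, 0, 0.29], [0, 0, 0.295], [0, 0, 0.298], [0, 0, 0.298], [0, 0, 0.298]], angular=[[0, 0, 0], [0, 0, 0], [0, 0, 0], [0, 0, 0], [0, 0, 0], [0, 0, 0], [0, 0, 0], [0, 0, 0], [0, 0, 0], [0, 0, 0], [0, 0, 0], [0, 0, 0], [0, 0, 0], [0, 0, 0]])

```text
time_s: 13.43
eef_pos: [0.509, -0.2002, 0.0508]
tcp_rot: [[0.764, 0.645, 0.001], [0.645, -0.764, -0.0], [0.001, 0.001, -1.0]]
wrist_force: [-0.6, 0.5, -1.4]
gripper_width: 0.179
finger_force: 30.0
```

```bash
python3 -c "
from plan import *
go((dst(-.022),.0502))"
```

```text
t 13.43 [ 0.509  -0.2002  0.0508] w 0.179 F [-0.6  0.5 -1.4] q7 -20.2 yaw -49.82
lin [ 0.     -0.0008  0.0013] ang [ 0.0006 -0.0004 -0.0002] dist 0.001
```

Request:
jog_arm(linear=[[0, 0, 0.0015], [0, 0, 0.0015], [0, 0, 0.0015]], angular=[[0, 0, 0], [0, 0, 0], [0, 0, 0]])

```text
time_s: 13.68
eef_pos: [0.5092, -0.2002, 0.0502]
tcp_rot: [[0.764, 0.645, 0.001], [0.645, -0.764, -0.0], [0.001, 0.001, -1.0]]
wrist_force: [-0.7, -0.0, 2.5]
gripper_width: 0.181
finger_force: 30.0
```

Request:
jog_arm(linear=[[0, 0, 0], [0, 0, 0], [0, 0, 0], [0, 0, 0], [0, 0, 0], [0, 0, 0], [0, 0, 0], [0, 0, 0]], angular=[[0, 0, 0], [0, 0, 0], [0, 0, 0], [0, 0, 0], [0, 0, 0], [0, 0, 0], [0, 0, 0], [0, 0, 0]], gripper=0.35)

```text
time_s: 14.35
eef_pos: [0.5085, -0.2, 0.0494]
tcp_rot: [[0.764, 0.645, -0.0], [0.645, -0.764, 0.0], [-0.0, -0.0, -1.0]]
wrist_force: [0.1, -1.0, 0.3]
gripper_width: 0.644
finger_force: 0.0
```

```bash
python3 -c "
from plan import *
go((dst(-.022),.2),(src(-.03),.2),(src(-.03),.042))"
```

```text
t 14.35 [ 0.5085 -0.2     0.0494] w 0.644 F [ 0.1 -1.   0.3] q7 -20.2 yaw -49.81
lin [ 5.000e-04  2.000e-04 -3.012e-01] ang [-0.0001  0.     -0.0001] dist 0.151
lin [ 0.5566 -0.5451 -0.3012] ang [-0.0001  0.     -0.0923] dist 0.418
lin [ 0.5566 -0.5451  0.0148] ang [-0.0001  0.     -0.0923] dist 0.39
```

Request:
jog_arm(linear=[[0, 0, -0.05], [0, 0, -0.12], [0, 0, -0.19], [0, 0, -0.26], [0.03, -0.03, -0.3], [0.08, -0.08, -0.3], [0.13, -0.13, -0.3], [0.18, -0.18, -0.3], [0.23, -0.225, -0.3], [0.28, -0.275, -0.3], [0.33, -0.325, -0.3], [0.38, -0.37, -0.3], [0.43, -0.42, -0.3], [0.48, -0.47, -0.3], [0.52, -0.51, -0.3], [0.545, -0.535, -0.3], [0.557, -0.545, -0.3], [0.557, -0.545, -0.3], [0.557, -0.545, -0.3], [0.557, -0.545, -0.3]], angular=[[0, 0, 0], [0, 0, 0], [0, 0, 0], [0, 0, 0], [0, 0, 0], [0, 0, -0.01], [0, 0, -0.02], [0, 0, -0.03], [0, 0, -0.04], [0, 0, -0.05], [0, 0, -0.06], [0, 0, -0.07], [0, 0, -0.08], [0, 0, -0.0923], [0, 0, -0.0923], [0, 0, -0.0923], [0, 0, -0.0923], [0, 0, -0.0923], [0, 0, -0.0923], [0, 0, -0.0923]])

```text
time_s: 16.02
eef_pos: [0.5456, 0.1855, 0.1993]
tcp_rot: [[0.665, 0.747, -0.0], [0.747, -0.665, -0.001], [-0.001, 0.001, -1.0]]
wrist_force: [0.4, -0.9, 0.5]
gripper_width: 0.649
finger_force: 0.0
```

Request:
jog_arm(linear=[[0, 0, 0.03], [0, 0, 0.08], [0, 0, 0.13], [0, 0, 0.17], [0, 0, 0.21], [0, 0, 0.24], [0, 0, 0.265], [0, 0, 0.285], [0, 0, 0.3], [0, 0, 0.31], [0, 0, 0.315], [0, 0, 0.315], [0, 0, 0.315]], angular=[[0, 0, 0], [0, 0, 0], [0, 0, 0], [0, 0, 0], [0, 0, 0], [0, 0, 0], [0, 0, 0], [0, 0, 0], [0, 0, 0], [0, 0, 0], [0, 0, 0], [0, 0, 0], [0, 0, 0]])

```text
time_s: 17.1
eef_pos: [0.5458, 0.1881, 0.0424]
tcp_rot: [[0.663, 0.749, 0.001], [0.749, -0.663, 0.0], [0.001, 0.0, -1.0]]
wrist_force: [-0.7, -0.3, 0.1]
gripper_width: 0.651
finger_force: 0.0
```

Request:
jog_arm(linear=[[0, 0, 0], [0, 0, 0], [0, 0, 0], [0, 0, 0], [0, 0, 0], [0, 0, 0], [0, 0, 0], [0, 0, 0], [0, 0, 0], [0, 0, 0], [0, 0, 0], [0, 0, 0]], angular=[[0, 0, 0], [0, 0, 0], [0, 0, 0], [0, 0, 0], [0, 0, 0], [0, 0, 0], [0, 0, 0], [0, 0, 0], [0, 0, 0], [0, 0, 0], [0, 0, 0], [0, 0, 0]], gripper=1, newtons=30)

```text
time_s: 18.1
eef_pos: [0.5454, 0.1881, 0.042]
tcp_rot: [[0.663, 0.749, -0.0], [0.749, -0.663, 0.0], [0.0, -0.0, -1.0]]
wrist_force: [-2.0, 1.4, 2.2]
gripper_width: 0.216
finger_force: 30.0
```

```bash
python3 -c "
from plan import *
go((src(-.03),.2),(dst(.03),.2),(dst(.03),.04))"
```

```text
t 18.1 [0.5454 0.1881 0.042 ] w 0.216 F [-2.   1.4  2.2] q7 -58.8 yaw -41.49
lin [-6.000e-04  1.000e-04 -3.159e-01] ang [-0.0002 -0.      0.0001] dist 0.158
lin [-0.5268  0.4743 -0.3161] ang [-0.0002 -0.      0.0923] dist 0.388
lin [-0.5268  0.4744  0.0039] ang [-0.0002 -0.      0.0923] dist 0.354
```

Request:
jog_arm(linear=[[0, 0, -0.03], [0, 0, -0.09], [0, 0, -0.16], [0, 0, -0.23], [0, 0, -0.29], [-0.03, 0.027, -0.31], [-0.08, 0.072, -0.31], [-0.13, 0.117, -0.31], [-0.18, 0.162, -0.31], [-0.23, 0.207, -0.31], [-0.28, 0.252, -0.31], [-0.33, 0.297, -0.31], [-0.38, 0.342, -0.31], [-0.43, 0.387, -0.31], [-0.47, 0.423, -0.31], [-0.5, 0.45, -0.31], [-0.52, 0.468, -0.31], [-0.527, 0.474, -0.31], [-0.527, 0.474, -0.31], [-0.527, 0.474, -0.31]], angular=[[0, 0, 0], [0, 0, 0], [0, 0, 0], [0, 0, 0], [0, 0, 0], [0, 0, 0], [0, 0, 0.01], [0, 0, 0.02], [0, 0, 0.03], [0, 0, 0.04], [0, 0, 0.05], [0, 0, 0.06], [0, 0, 0.07], [0, 0, 0.08], [0, 0, 0.0923], [0, 0, 0.0923], [0, 0, 0.0923], [0, 0, 0.0923], [0, 0, 0.0923], [0, 0, 0.0923]])

```text
time_s: 19.77
eef_pos: [0.5481, -0.1656, 0.1964]
tcp_rot: [[0.764, 0.646, -0.001], [0.646, -0.764, 0.001], [-0.0, -0.001, -1.0]]
wrist_force: [0.2, 0.8, -2.0]
gripper_width: 0.215
finger_force: 30.0
```

Request:
jog_arm(linear=[[0, 0, 0], [0, 0, 0.03], [0, 0, 0.08], [0, 0, 0.13], [0, 0, 0.18], [0, 0, 0.22], [0, 0, 0.25], [0, 0, 0.275], [0, 0, 0.295], [0, 0, 0.308], [0, 0, 0.315], [0, 0, 0.318], [0, 0, 0.318], [0, 0, 0.318], [0, 0, 0.318]], angular=[[0, 0, 0], [0, 0, 0], [0, 0, 0], [0, 0, 0], [0, 0, 0], [0, 0, 0], [0, 0, 0], [0, 0, 0], [0, 0, 0], [0, 0, 0], [0, 0, 0], [0, 0, 0], [0, 0, 0], [0, 0, 0], [0, 0, 0]])

```text
time_s: 21.02
eef_pos: [0.549, -0.1667, 0.0387]
tcp_rot: [[0.764, 0.645, 0.002], [0.645, -0.764, -0.0], [0.001, 0.001, -1.0]]
wrist_force: [-0.7, -0.7, -2.3]
gripper_width: 0.218
finger_force: 30.0
```

```bash
python3 -c "
from plan import *
go((dst(.03),.038))"
```

```text
t 21.02 [ 0.549  -0.1667  0.0387] w 0.218 F [-0.7 -0.7 -2.3] q7 -25.3 yaw -49.81
lin [-0.0003 -0.0012  0.0014] ang [ 0.0008 -0.0006 -0.0001] dist 0.001
```

Request:
jog_arm(linear=[[0, 0, 0.0015], [0, 0, 0.0015], [0, 0, 0.0015]], angular=[[0, 0, 0], [0, 0, 0], [0, 0, 0]])

```text
time_s: 21.27
eef_pos: [0.549, -0.1667, 0.038]
tcp_rot: [[0.764, 0.645, 0.001], [0.645, -0.764, -0.0], [0.001, 0.001, -1.0]]
wrist_force: [-0.9, -0.2, 3.8]
gripper_width: 0.218
finger_force: 30.0
```

Request:
jog_arm(linear=[[0, 0, 0], [0, 0, 0], [0, 0, 0], [0, 0, 0], [0, 0, 0], [0, 0, 0], [0, 0, 0], [0, 0, 0]], angular=[[0, 0, 0], [0, 0, 0], [0, 0, 0], [0, 0, 0], [0, 0, 0], [0, 0, 0], [0, 0, 0], [0, 0, 0]], gripper=0.35)

```text
time_s: 21.93
eef_pos: [0.5483, -0.1665, 0.0371]
tcp_rot: [[0.764, 0.645, -0.0], [0.645, -0.764, 0.0], [-0.0, -0.0, -1.0]]
wrist_force: [-0.3, 0.1, 0.1]
gripper_width: 0.65
finger_force: 0.0
```

```bash
python3 -c "
from plan import *
go((dst(.03),.2),(src(-.09),.2),(src(-.09),.047))"
```

```text
t 21.93 [ 0.5483 -0.1665  0.0371] w 0.65 F [-0.3  0.1  0.1] q7 -25.2 yaw -49.81
lin [ 0.0005  0.     -0.3257] ang [-0.0001  0.     -0.0001] dist 0.163
lin [ 0.3338 -0.5279 -0.3257] ang [-0.0001  0.     -0.0923] dist 0.352
lin [ 0.3339 -0.5279 -0.0197] ang [-0.0001  0.     -0.0923] dist 0.312
```

Request:
jog_arm(linear=[[0, 0, -0.05], [0, 0, -0.12], [0, 0, -0.19], [0, 0, -0.26], [0.01, -0.016, -0.31], [0.035, -0.055, -0.325], [0.07, -0.11, -0.325], [0.105, -0.166, -0.325], [0.14, -0.221, -0.325], [0.175, -0.277, -0.325], [0.21, -0.332, -0.325], [0.245, -0.387, -0.325], [0.275, -0.435, -0.325], [0.3, -0.474, -0.325], [0.32, -0.506, -0.325], [0.33, -0.522, -0.325], [0.334, -0.528, -0.325], [0.334, -0.528, -0.325], [0.334, -0.528, -0.325], [0.334, -0.528, -0.325]], angular=[[0, 0, 0], [0, 0, 0], [0, 0, 0], [0, 0, 0], [0, 0, 0], [0, 0, -0.01], [0, 0, -0.02], [0, 0, -0.03], [0, 0, -0.04], [0, 0, -0.05], [0, 0, -0.06], [0, 0, -0.07], [0, 0, -0.08], [0, 0, -0.0923], [0, 0, -0.0923], [0, 0, -0.0923], [0, 0, -0.0923], [0, 0, -0.0923], [0, 0, -0.0923], [0, 0, -0.0923]])

```text
time_s: 23.6
eef_pos: [0.5059, 0.1411, 0.1997]
tcp_rot: [[0.665, 0.747, -0.0], [0.747, -0.665, -0.001], [-0.001, 0.0, -1.0]]
wrist_force: [-0.0, -0.6, -0.3]
gripper_width: 0.65
finger_force: 0.0
```

Request:
jog_arm(linear=[[0, 0, 0.03], [0, 0, 0.08], [0, 0, 0.13], [0, 0, 0.17], [0, 0, 0.21], [0, 0, 0.24], [0, 0, 0.265], [0, 0, 0.285], [0, 0, 0.298], [0, 0, 0.305], [0, 0, 0.305], [0, 0, 0.305], [0, 0, 0.305]], angular=[[0, 0, 0], [0, 0, 0], [0, 0, 0], [0, 0, 0], [0, 0, 0], [0, 0, 0], [0, 0, 0], [0, 0, 0], [0, 0, 0], [0, 0, 0], [0, 0, 0], [0, 0, 0], [0, 0, 0]])

```text
time_s: 24.68
eef_pos: [0.5062, 0.143, 0.0479]
tcp_rot: [[0.663, 0.749, 0.001], [0.749, -0.663, 0.0], [0.001, 0.001, -1.0]]
wrist_force: [-0.1, 0.9, 1.5]
gripper_width: 0.649
finger_force: 0.0
```

Request:
jog_arm(linear=[[0, 0, 0], [0, 0, 0], [0, 0, 0], [0, 0, 0], [0, 0, 0], [0, 0, 0], [0, 0, 0], [0, 0, 0], [0, 0, 0], [0, 0, 0], [0, 0, 0], [0, 0, 0]], angular=[[0, 0, 0], [0, 0, 0], [0, 0, 0], [0, 0, 0], [0, 0, 0], [0, 0, 0], [0, 0, 0], [0, 0, 0], [0, 0, 0], [0, 0, 0], [0, 0, 0], [0, 0, 0]], gripper=1, newtons=25)

```text
time_s: 25.68
eef_pos: [0.5054, 0.143, 0.0472]
tcp_rot: [[0.663, 0.749, -0.0], [0.749, -0.663, 0.0], [-0.0, -0.0, -1.0]]
wrist_force: [-0.9, -0.1, 0.4]
gripper_width: 0.213
finger_force: 25.0
```

```bash
python3 -c "
from plan import *
go((src(-.09),.2),(dst(.09),.2),(dst(.09),.044))"
```

```text
t 25.68 [0.5054 0.143  0.0472] w 0.213 F [-0.9 -0.1  0.4] q7 -55.6 yaw -41.5
lin [-2.000e-04  2.000e-04 -3.056e-01] ang [-0.0001  0.      0.    ] dist 0.153
lin [-0.2876  0.4918 -0.3057] ang [-0.0001  0.      0.0923] dist 0.323
lin [-0.2876  0.4919  0.0063] ang [-0.0001  0.      0.0923] dist 0.285
```

Request:
jog_arm(linear=[[0, 0, -0.03], [0, 0, -0.09], [0, 0, -0.16], [0, 0, -0.23], [0, 0, -0.285], [-0.01, 0.017, -0.305], [-0.03, 0.051, -0.305], [-0.06, 0.103, -0.305], [-0.09, 0.154, -0.305], [-0.12, 0.205, -0.305], [-0.15, 0.257, -0.305], [-0.18, 0.308, -0.305], [-0.21, 0.359, -0.305], [-0.235, 0.402, -0.305], [-0.26, 0.445, -0.305], [-0.275, 0.47, -0.305], [-0.284, 0.486, -0.305], [-0.288, 0.492, -0.305], [-0.288, 0.492, -0.305], [-0.288, 0.492, -0.305]], angular=[[0, 0, 0], [0, 0, 0], [0, 0, 0], [0, 0, 0], [0, 0, 0], [0, 0, 0], [0, 0, 0.01], [0, 0, 0.02], [0, 0, 0.03], [0, 0, 0.04], [0, 0, 0.05], [0, 0, 0.06], [0, 0, 0.07], [0, 0, 0.08], [0, 0, 0.0923], [0, 0, 0.0923], [0, 0, 0.0923], [0, 0, 0.0923], [0, 0, 0.0923], [0, 0, 0.0923]])

```text
time_s: 27.35
eef_pos: [0.5941, -0.1262, 0.1993]
tcp_rot: [[0.763, 0.647, -0.001], [0.647, -0.763, 0.001], [0.0, -0.001, -1.0]]
wrist_force: [-0.2, 0.2, -1.5]
gripper_width: 0.211
finger_force: 25.0
```

Request:
jog_arm(linear=[[0, 0, 0], [0, 0, 0.03], [0, 0, 0.08], [0, 0, 0.13], [0, 0, 0.18], [0, 0, 0.22], [0, 0, 0.25], [0, 0, 0.275], [0, 0, 0.292], [0, 0, 0.304], [0, 0, 0.31], [0, 0, 0.313], [0, 0, 0.313], [0, 0, 0.313], [0, 0, 0.313]], angular=[[0, 0, 0], [0, 0, 0], [0, 0, 0], [0, 0, 0], [0, 0, 0], [0, 0, 0], [0, 0, 0], [0, 0, 0], [0, 0, 0], [0, 0, 0], [0, 0, 0], [0, 0, 0], [0, 0, 0], [0, 0, 0], [0, 0, 0]])

```text
time_s: 28.6
eef_pos: [0.5949, -0.1281, 0.044]
tcp_rot: [[0.764, 0.645, 0.001], [0.645, -0.764, -0.0], [0.001, 0.001, -1.0]]
wrist_force: [-0.2, 0.1, -1.4]
gripper_width: 0.209
finger_force: 25.0
```

```bash
python3 -c "
from plan import *
go((dst(.09),.0432))"
```

```text
t 28.6 [ 0.5949 -0.1281  0.044 ] w 0.209 F [-0.2  0.1 -1.4] q7 -30.7 yaw -49.82
lin [-0.0003 -0.0015  0.0016] ang [ 0.0006 -0.0006 -0.0002] dist 0.001
```

Request:
jog_arm(linear=[[0, 0, 0.0015], [0, 0, 0.0015], [0, 0, 0.0015]], angular=[[0, 0, 0], [0, 0, 0], [0, 0, 0]])

```text
time_s: 28.85
eef_pos: [0.5949, -0.128, 0.0432]
tcp_rot: [[0.764, 0.645, 0.001], [0.645, -0.764, -0.0], [0.001, 0.001, -1.0]]
wrist_force: [-0.0, 0.5, 3.2]
gripper_width: 0.209
finger_force: 25.0
```

Request:
jog_arm(linear=[[0, 0, 0], [0, 0, 0], [0, 0, 0], [0, 0, 0], [0, 0, 0], [0, 0, 0], [0, 0, 0], [0, 0, 0]], angular=[[0, 0, 0], [0, 0, 0], [0, 0, 0], [0, 0, 0], [0, 0, 0], [0, 0, 0], [0, 0, 0], [0, 0, 0]], gripper=0.35)

```text
time_s: 29.52
eef_pos: [0.5943, -0.1279, 0.0424]
tcp_rot: [[0.764, 0.645, -0.0], [0.645, -0.764, 0.0], [-0.0, -0.0, -1.0]]
wrist_force: [0.4, 0.6, -0.6]
gripper_width: 0.647
finger_force: 0.0
```

Request:
jog_arm(linear=[[0, 0, -0.05], [0, 0, -0.12], [0, 0, -0.19], [0, 0, -0.26], [0, -0.05, -0.31], [0, -0.12, -0.32], [0, -0.2, -0.32], [0, -0.28, -0.32], [0, -0.36, -0.32], [0, -0.44, -0.32], [0, -0.5, -0.32], [0, -0.5, -0.32], [0, -0.5, -0.32], [0, -0.5, -0.32], [0, -0.5, -0.32], [0, -0.5, -0.32]], angular=[[0, 0, 0], [0, 0, 0], [0, 0, 0], [0, 0, 0], [0, 0, 0], [0, 0, 0], [0, 0, 0], [0, 0, 0], [0, 0, 0], [0, 0, 0], [0, 0, 0], [0, 0, 0], [0, 0, 0], [0, 0, 0], [0, 0, 0], [0, 0, 0]])

```text
time_s: 30.85
eef_pos: [0.4339, 0.0619, 0.2025]
tcp_rot: [[0.765, 0.644, 0.0], [0.644, -0.765, -0.0], [0.0, 0.0, -1.0]]
wrist_force: [-0.3, -0.6, -0.9]
gripper_width: 0.648
finger_force: 0.0
```

```bash
python3 - <<'E'
from plan import *
from h import *
from cell import capture
s=bot.observe();print(s['time_s'],s['eef_pos'])
c=capture('top');d,P=world(c);ok=c['range_z']>0
cv2.imwrite('pics/f.png',cv2.resize(c['pixels'][150:320,290:480,::-1],None,fx=3,fy=3))
a=(P[...,:2]-D)@de;b=(P[...,:2]-D)@[-de[1],de[0]]
for k in (-.09,-.03,.03,.09):
    g=ok&(abs(a-k)<.026)&(abs(b)<.026)&(P[...,2]>.03)
    zm=P[...,2][g].max();t=g&(P[...,2]>zm-.006)
    print(k,g.sum(),'zmax',zm.round(4),'top along',(a[t].mean()-k).round(4),'across',b[t].mean().round(4))
E
```

```text
30.85 [0.43388648 0.0619263  0.20249636]
-0.09 241 zmax 0.0632 top along 0.0001 across -0.001
-0.03 237 zmax 0.0746 top along 0.0007 across -0.0013
0.03 237 zmax 0.0785 top along -0.0005 across -0.0009
0.09 122 zmax 0.0636 top along 0.0 across -0.0007
```

View pics/f.png

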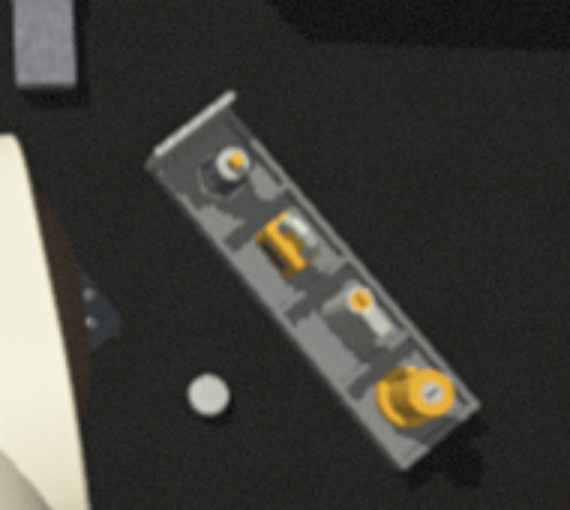

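The picture shows all four parts upright and centred in their pockets. From the plate they are the cam lock (230,163), padlock (285,243), euro cylinder (360,300) and rim cylinder (425,392), with tops at the heights expected on the pocket floors.

```bash
python3 -c "
from cell import bot
print(bot.sign_off())"
```

```text
the job is handed in; nothing more can be done
None
```

All four lock parts stand upright in the grey rack in reverse order (cam lock, padlock, euro cylinder, rim cylinder, counting from its end plate), and I handed the job in at about 31 s; the sign-off returned no verdict.

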